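# Snug up the tapered plug of a manifold block with its square key

### The job

Take the square-socket key out of its wooden holder, fit it fully down over the square head of the tapered plug in the manifold block, and screw the plug in (clockwise from above) until it is properly snug: stop at a turning moment of about 0.35 newton metre, and do not overtighten it, because the taper would split the block. Then stand the key back upright in its holder, let go of it, and leave the other things in the drawer where they are.

Things in the scene. Friction and masses are not known exactly. Their poses are not given: they have to be found in the camera images.
- plug: Dark steel tapered pipe plug, upright in the port of the aluminium block. Origin on its axis, about level with the top of the port's boss (boss 36 mm across); z up. Above the origin: round thread 23 mm across up to 7 mm, then a square head 16 mm across flats from 7 to 23 mm, faces square to the plug's x and y axes. Clockwise from above screws it in; the fine thread sinks it too little to matter
- manifold: Aluminium block 68 x 50 mm, gripped along x in a steel vise 130 x 56 mm fixed to the drawer floor (9 mm above the work surface). Block top 52 mm above the origin, which is the centre of the vise's underside; z up. The port's axis is at x = -5 mm
- key: Steel socket key, upright, 98 mm tall, about 0.2 kg. Origin: centre of its lower end, z up along the key. Lower end a 30 x 30 x 30 mm socket, cavity 18 x 18 mm square to the key's x and y, 14 mm deep, mouth chamfered 2 mm; springy round shank 12 mm across, 30 to 62 mm. Fully fitted, its origin is 9 mm above the plug's origin and it stands there by itself when let go
- key_grip (a point): Centre of the key's square grip, 80 mm above the key's lower end: a 24 x 24 mm block from 62 to 98 mm, faces square to the key's x and y, so it can be taken at any quarter turn
- holder: Pine block 85 x 85 x 34 mm fixed on the drawer floor. Origin: centre of its underside, z up
- holder_hole0 (a point): Centre of the mouth of the round hole in the holder's top: 47 mm across, 22 mm deep, mouth chamfered 3 mm. The key stands in it with its lower end 22 mm below this point; any key yaw fits
- micrometer: Grey outside micrometer lying flat, about 140 x 45 x 18 mm, a bystander. Origin beside its measuring faces, long axis x
- case: Yellow plastic micrometer case, 85 x 150 x 28 mm, closed, a bystander. Origin: centre of its underside
- pin: Ground steel gauge pin 12 mm across, 60 mm long, lying, a bystander. Origin on its underside at mid length when built
- port (a point): Centre of the port's mouth, 58 mm above the vise's underside. The plug runs loose (drag 0.03 N m) for 0.3 to 2 rad, different each time and not visible; then the taper bites and the moment climbs about 0.12 N m every 0.14 rad, to 0.36 N m some 0.27 rad past the first bite, which is snug. It creeps up to 0.43 N m over the next 0.3 rad; then it jumps to over 0.6 N m and the block splits
- twist (a joint): Twist of the key's springy shank: how far the socket is turned counterclockwise (from above) against the grip, in rad; 0 unloaded. The spring is 2.0 N m per rad, so 0.18 rad of twist means that 0.36 N m is being put on the plug in the tightening direction
- seat: Tapered seat hidden inside the port, not visible and of no use to the hand; its contact force against the manifold tells the judge how hard the taper bites: over 2 N when snug, over 5.5 N when overtightened. The plug stays where it is left and does not turn back
There are look-alikes about, which are no part of the job. What is meant by the key is not yellow, and is the smaller of those in its own colour.

How it is judged (in metres and radians):
On the way, in this order (a step that is already met when the one before it is completed fails the run):
1. the key sits fully down on the plug's square head (horizontal distance between key and plug below 0.005 m and z of key in the frame of plug below 0.0125 m and angle between key's own z axis and vertical below 0.15 rad), for 0.1 s.
2. with the key on it, the plug is turned in until the taper bites (over 2 N, about 0.3 N m) (contact force between seat and manifold above 2 N and horizontal distance between key and plug below 0.006 m and z of key in the frame of plug below 0.015 m), for 0.2 s.
At the end, for the whole second after the job is handed in: The plug is snug: the taper bites its seat with 2 to 5.5 N (tightened with about 0.3 to 0.45 N m); the key stands upright (within 0.1 rad) at the bottom of the holder's hole (lower end at least 18 mm below the mouth, within 12 mm of its centre), at rest and let go (contact force between seat and manifold between 2 and 5.5 N and horizontal distance between key and holder_hole0 below 0.012 m and z of key in the frame of holder_hole0 below -0.018 m and angle between key's own z axis and vertical below 0.1 rad and linear speed of key below 0.02 m/s); the robot touches nothing.
It fails at once if the plug is overtightened: bite above 5.5 N (0.6 N m) (contact force between seat and manifold above 5.5 N).
It fails at once if the micrometer, its case or the gauge pin is moved by more than 20 mm (distance of any of micrometer, case, pin from where it was at the start of the episode above 0.02 m).
It also fails if it takes over 72 s, if anything falls off the work surface, if the arm or the gripper's body presses on something with over 40 N, if the wrist force passes 120 N, or if a joint passes its speed limit or range.

### The arm

A 7-joint arm with a two-finger parallel gripper is mounted at the origin on the work surface. World frame = base frame: x ahead of the robot, y to its left, z up, the work surface at z = 0. Lengths are in mm, angles in rad, forces in N, time in s.
With the tool pointing down it reaches from about 400 to 925 mm from the base axis. Payload 5.6 kg.
Tool frame: the origin (TCP) lies midway between the tips of the shut fingers; the grasp point (between the pads) lies robot.grip_point_offset behind it (robot.grip_point_offset is the distance from the TCP to the grasp point, in mm); z points along the fingers, y is the direction in which the jaws open and shut (so a half turn about z gives the same grasp; the last joint's range is limited). The gripper opens to 85 mm and grips with 20 to 120 N. Pads are 22 mm wide; open, the fingers measure 114 mm over their backs; the gripper's body (76 mm by 85 mm) begins 54 mm behind the grasp point. The pads swing forward as they close: fully open they stand 13 mm farther back than shut.
Start: joints at [1.19, 0.468, -0.012, 1.603, 0.006, 1.071, -0.056], TCP at [215.377, -613.287, 231.29] pointing down, gripper open.
Joint ranges: [-2.53, 2.53], [-0.31, 2.02], [-1.57, 1.55], [0.28, 2.44], [-1.29, 4.43], [0.15, 1.84], [-2.92, 2.92]. Speed limits (rad/s): [2.57, 2.57, 3.14, 3.14, 3.14, 3.14, 3.14].

### API

Orientations are given as a unit quaternion [w, x, y, z].
In Python, from plant import telemetry, eyes, robot gives the robot as it stands.
- The arm moves only by the shell command python3 -m crank 'ROWS'. ROWS is a JSON object of lists of equal length, an entry for each row: "translation": the shift along the tool's x, y, z in units of 40 mm (1.0 is 40 mm), a list of three; "angular": the turn, a rotation vector about the tool's x, y, z in units of 10 degrees (1.0 is 10 degrees), a list of three; "hand": the finger opening in mm, from 0 to 85.4. A call has 1 to 8 rows; each row shifts and turns the commanded pose from where the row before left it, along the tool's axes as they then stand; what a row does not reach is not made up. A row lasts 1/8 s, in which the tool goes at most 62.5 mm and 10.7 degrees, less where a joint would pass 70% of its speed; a pose out of reach is approached as far as the arm can. A call is refused whole if a number of a shift passes 1 or a number of a turn 1, either way. A call with a gripper value outside its range is refused whole. The fingers move at their own pace and stop on an object; the grip force is fixed at half the most. Time passes only in rows, so rows that do not move let the fingers close. It gives the time, the measured TCP pose, the force and the opening at its end, in the units of the state.
- telemetry.state(): the state, without advancing time (a new reading comes with each control period).
- eyes.grab_frame(name): name is "scene" or "side" or "wrist"; returns a dict with "frame" (480x640x3 uint8, blue, green, red), "mtx" (3x3 intrinsics, pixels), "k1" (the pictures are not rectified: a ray, as slopes to the right and down, at radius r is drawn at 1 + k1 r^2 times it, then the intrinsics apply), "R" (3x3) and "t" (3): a world point X has camera coordinates R X + t; the wrist camera has in their place "mount" (4x4, takes a point from camera to tool coordinates, whose origin is the TCP and whose axes are the flange's). Camera axes: x right, y down, z forward; pixel columns grow to the right and rows downward; lengths in mm; the calibration is good to about 2 mm. A picture is of the moment at which its call begins: read the wrist's pose just before it. There is no depth.
- robot.job_done(): hands the job in, once; it reports no verdict.
Trained networks look in a picture, given as the dict that the camera call returned (one of the last four; its "shot" number tells which), for a name from the list of things; names that differ only in an ending like _2 or _b are one class to them, and where a whole thing is asked for, a point or a joint stands for the part that bears it (a point fixed in the world has none). Each returns a list of dicts, best first, with "score" (0 to 1); they miss things now and then, are a little off and sometimes report something else, mostly with a low value. They report only what shows in the picture. A call takes as long as a camera call. They do not tell look-alikes from the thing itself.
- eyes.boxes_of(picture, thing): "xy" ([column, row] in pixels, amid what is visible of it).
- eyes.outline_of(picture, thing): "region" (480x640 bool, what is visible of it) and "xy" ([column, row] in pixels, amid what is visible of it).
The state is a dict: "time": time; "joints": joint angles; "qd": joint speeds; "effort": joint torques, N m; "tcp_pos": TCP position; "orientation": TCP orientation; "wrist_force": force on the tool from outside, world axes, zero at the start; "moment": the same for the moment, N m; "gripper_width": finger opening in mm.
Only numpy, scipy, OpenCV 4.12 (cv2) and the standard library are available. Lean on these libraries where they do the work, as an engineer would, in place of code of your own. Each camera call takes 0.05 s, during which the arm holds its last target.

## Working session

There is one attempt and no reset: what is moved stays moved. The work goes in short steps, Python scripts to look and compute and a shell command to move; the robot and the scene stay as the last step left them, time stands still between calls to the robot, and variables do not carry over. Pictures are saved under pics/ and viewed, and the job is handed in when it is done.

```bash
ls; mkdir -p pics; python3 - <<'E'
from plant import telemetry, eyes, robot
import cv2
print(telemetry.state()); print(robot.grip_point_offset)
for n in ["scene","side","wrist"]:
    f=eyes.grab_frame(n); cv2.imwrite(f"pics/{n}0.png",f["frame"])
    print(n,f["mtx"].tolist(),f["k1"],f.get("R"),f.get("t"),f.get("mount"),f["shot"])
E
```

```text
pics
{'time': 0.0, 'joints': array([ 1.19000411,  0.46840044, -0.01158082,  1.60362667,  0.00597246,
        1.07137024, -0.05631258]), 'qd': array([-0.00171533,  0.000363  , -0.00010064,  0.00110817,  0.00062161,
        0.00076145, -0.00068614]), 'effort': array([-4.22416242e-04, -5.32384157e+01,  2.11113790e-02, -2.51301795e+01,
        1.13566380e-02,  7.85620243e-03, -8.63455568e-06]), 'tcp_pos': array([ 215.16047651, -612.77190043,  230.32193558]), 'orientation': array([-8.61674157e-04,  9.85779732e-01,  1.68040284e-01, -2.02339782e-04]), 'wrist_force': array([0.12281837, 1.01277244, 0.36159104]), 'moment': array([ 0.00344606,  0.07373331, -0.02056882]), 'gripper_width': 85.58670129819973}
18.700000000000003
scene [[547.8882502916678, 0.0, 314.6344115810789], [0.0, 547.8882502916678, 235.1455822231982], [0.0, 0.0, 1.0]] -0.11567300423527031 [[ 0.11112158  0.99370815  0.01400397]
 [ 0.87736092 -0.09147296 -0.47103134]
 [-0.46678669  0.06462829 -0.88200531]] [ -71.27396351 -401.17580746 1564.19485669] None 1
side [[482.0057842128993, 0.0, 329.9225616909561], [0.0, 482.0057842128993, 241.0083223950652], [0.0, 0.0, 1.0]] -0.12346915215534869 [[-0.96327157 -0.26794269 -0.01773698]
 [-0.13338414  0.53476013 -0.83441014]
 [ 0.23305912 -0.80139773 -0.55085853]] [ 459.48320521  121.52618748 1047.36450252] None 2
wrist [[335.7642222938565, 0.0, 322.6134343016542], [0.0, 335.7642222938565, 242.6331660943133], [0.0, 0.0, 1.0]] -0.016433675861896823 None None [[-2.57350938e-04 -9.56121466e-01 -2.92970434e-01  7.48811935e+01]
 [ 9.99999655e-01 -4.77566154e-04  6.80138262e-04  1.69786307e+00]
 [-7.90207556e-04 -2.92970158e-01  9.56121259e-01 -1.42218054e+02]
 [ 0.00000000e+00  0.00000000e+00  0.00000000e+00  1.00000000e+00]] 3
```

View pics/scene0.png

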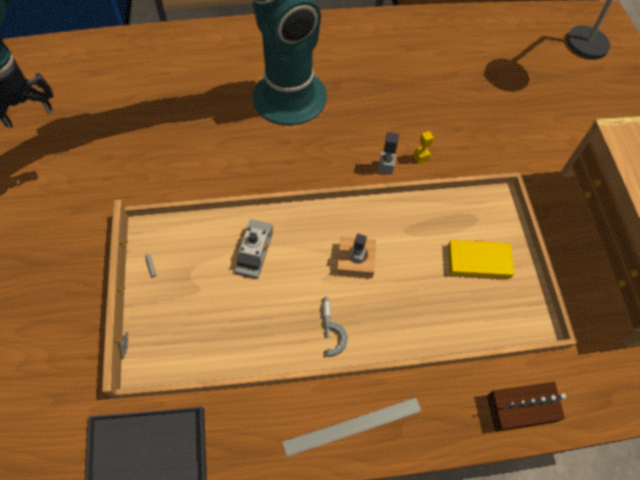

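View pics/side0.png

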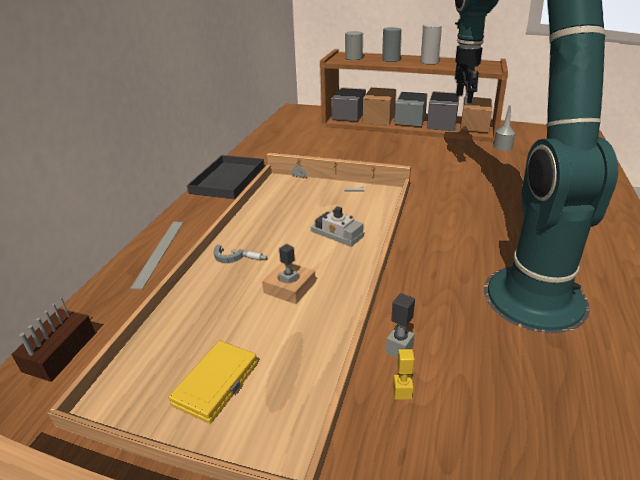

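View pics/wrist0.png

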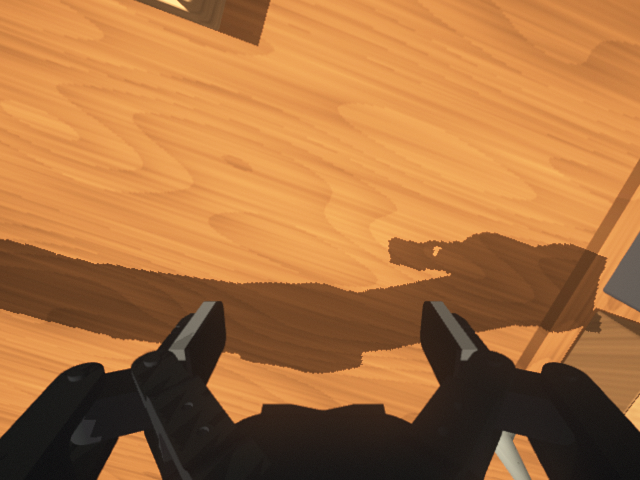

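The key stands in the holder (scene 359,247; side 288,262). The plug is in the vise (scene 254,238; side 338,212). The larger dark key and the yellow one outside the drawer are look-alikes.

```bash
cat > h.py <<'E'
from plant import telemetry, eyes, robot
import numpy as np, cv2
from scipy.optimize import least_squares
from scipy.spatial.transform import Rotation as Rn
def tcp():
    s=telemetry.state(); q=s['orientation']
    return s, Rn.from_quat([q[1],q[2],q[3],q[0]]).as_matrix(), np.array(s['tcp_pos'])
def cam(f,R=None,p=None):
    if f.get('mount') is not None and 'R' not in f or f.get('R') is None:
        M=np.array(f['mount']); A=R@M[:3,:3]; c=R@M[:3,3]+p
        return A.T, -A.T@c
    return np.array(f['R']),np.array(f['t'])
def proj(f,X,ext):
    Rr,t=ext; X=np.atleast_2d(X); c=X@Rr.T+t; u=c[:,:2]/c[:,2:]
    r2=(u**2).sum(1,keepdims=True); u=u*(1+f['k1']*r2)
    K=np.array(f['mtx']); return u*[K[0,0],K[1,1]]+[K[0,2],K[1,2]]
def ray(f,px,ext):
    K=np.array(f['mtx']); d=(np.array(px,float)-[K[0,2],K[1,2]])/[K[0,0],K[1,1]]
    u=d.copy()
    for _ in range(20): u=d/(1+f['k1']*(u@u))
    Rr,t=ext; v=Rr.T@np.append(u,1); return -Rr.T@t, v/np.linalg.norm(v)
def onz(f,px,ext,z):
    c,v=ray(f,px,ext); return c+v*(z-c[2])/v[2]
def tri(rs):
    A=np.zeros((3,3));b=np.zeros(3)
    for c,v in rs:
        P=np.eye(3)-np.outer(v,v);A+=P;b+=P@c
    X=np.linalg.solve(A,b); return X,[np.linalg.norm((np.eye(3)-np.outer(v,v))@(X-c)) for c,v in rs]
def crop(f,c,r,w,h,s,name):
    im=f['frame'][max(0,r-h):r+h,max(0,c-w):c+w]
    cv2.imwrite(name,cv2.resize(im,None,fx=s,fy=s,interpolation=cv2.INTER_CUBIC))
E
python3 - <<'E'
from h import *
F={n:eyes.grab_frame(n) for n in ["scene","side"]}
for th in ["key","key_grip","plug","manifold","holder","micrometer","case","pin"]:
    r={}
    for n in F:
        b=eyes.outline_of(F[n],th)
        r[n]=[(np.round(x['xy']).tolist(),round(x['score'],2),int(x['region'].sum())) for x in b[:4]]
    print(th,r)
crop(F['scene'],305,250,75,50,5,'pics/sc1.png')
crop(F['side'],315,245,80,60,5,'pics/si1.png')
E
```

```text
key {'scene': [([424.0, 148.0], 0.72, 343), ([388.0, 154.0], 0.66, 563), ([356.0, 253.0], 0.6, 351), ([252.0, 236.0], 0.24, 106)], 'side': [([404.0, 375.0], 0.9, 859), ([290.0, 262.0], 0.65, 437), ([402.0, 327.0], 0.65, 1234)]}
key_grip {'scene': [([421.0, 149.0], 0.94, 357), ([358.0, 249.0], 0.92, 350), ([388.0, 152.0], 0.88, 598)], 'side': [([405.0, 376.0], 0.92, 806), ([288.0, 262.0], 0.83, 501), ([405.0, 325.0], 0.78, 1274)]}
plug {'scene': [([254.0, 236.0], 0.62, 90)], 'side': []}
manifold {'scene': [([254.0, 249.0], 0.93, 1444)], 'side': [([340.0, 226.0], 0.84, 1304)]}
holder {'scene': [([353.0, 264.0], 0.91, 1034)], 'side': [([292.0, 286.0], 0.72, 1269)]}
micrometer {'scene': [([331.0, 327.0], 0.93, 494)], 'side': [([236.0, 256.0], 0.8, 521), ([214.0, 381.0], 0.67, 3902)]}
case {'scene': [([482.0, 260.0], 0.92, 2252)], 'side': [([212.0, 383.0], 0.63, 3918)]}
pin {'scene': [([152.0, 271.0], 0.48, 127)], 'side': []}
```

View pics/sc1.png

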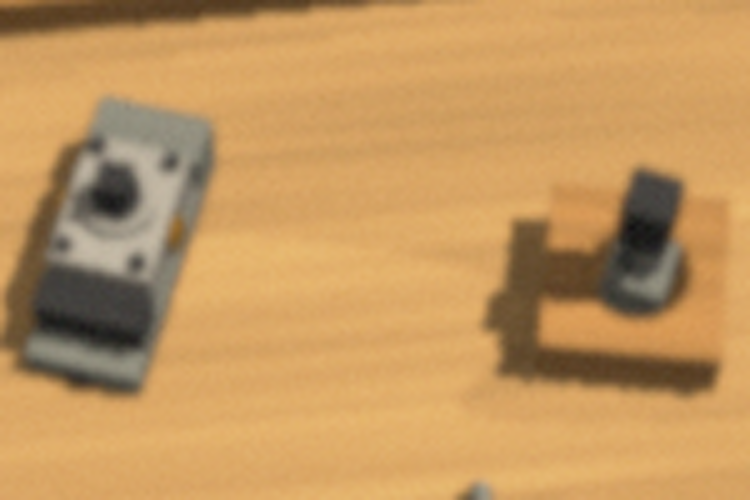

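View pics/si1.png

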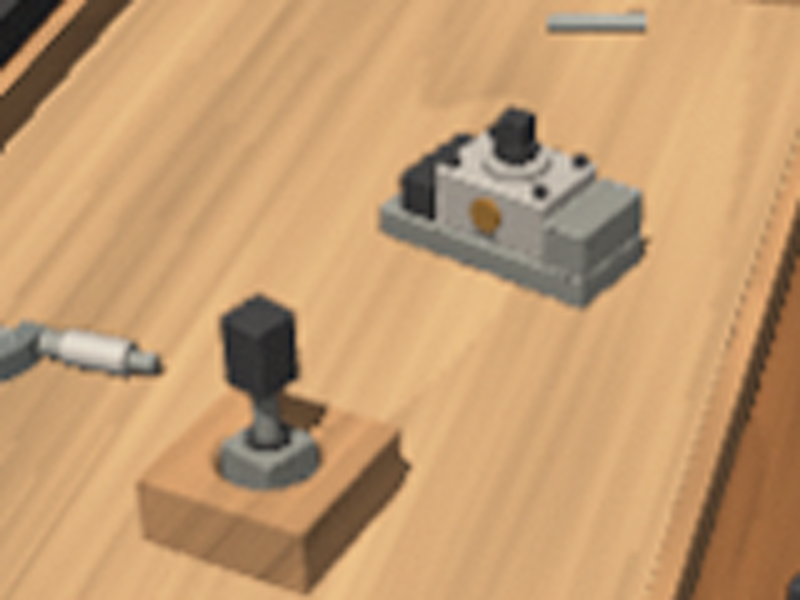

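```bash
python3 - <<'E'
from h import *
F={n:eyes.grab_frame(n) for n in ["scene","side"]}
for nm,a,b,z in [("keytop",(361.4,237.4),(286.8,246.8),119),("plugtop",(253,235.2),(338.4,208.2),90)]:
    rs=[ray(F[n],p,cam(F[n])) for n,p in (("scene",a),("side",b))]
    print(nm,tri(rs),[onz(F[n],p,cam(F[n]),z) for n,p in (("scene",a),("side",b))])
E
```

```text
keytop (array([537.88817735, 114.23998131, 118.01823124]), [np.float64(0.3890643869747304), np.float64(0.38906438697455414)]) [array([538.75773431, 114.26590163, 119.        ]), array([537.09537287, 115.21574415, 119.        ])]
plugtop (array([ 489.12969094, -126.61480343,   85.07935618]), [np.float64(0.7749783542498064), np.float64(0.77497835424974)]) [array([ 492.57893088, -125.97315968,   90.        ]), array([ 486.44881744, -119.17094667,   90.        ])]
```

```bash
cat >> h.py <<'E'
def rows(target, yaw=None, n=None):
    """rows/units to target TCP (world mm), in the present tool axes"""
    s,R,p=tcp(); d=R.T@(np.array(target)-p)
    print('tool delta mm',d.round(1),'units',(d/40).round(3),'J7',s['joints'][6].round(3),'toolx yaw deg',np.degrees(np.arctan2(R[1,0],R[0,0])).round(2),'tilt',np.degrees(Rn.from_matrix(R).apply([0,0,1])[:2]).round(2))
E
python3 - <<'E'
from h import *
rows((489,-127,250))
E
```

```text
tool delta mm [ 419.3 -368.2  -18.7] units [10.482 -9.204 -0.468] J7 -0.056 toolx yaw deg 19.35 tilt [ 0. -0.]
```

```bash
python3 -m crank '{"translation":[[1,-0.9,-0.05],[1,-0.9,-0.05],[1,-0.9,-0.05],[1,-0.9,-0.05],[1,-0.9,-0.05],[1,-0.9,-0.05],[1,-0.9,-0.05],[1,-0.9,-0.05]],"angular":[[0,0,0],[0,0,0],[0,0,0],[0,0,0],[0,0,0],[0,0,0],[0,0,0],[0,0,0]],"hand":[85,85,85,85,85,85,85,85]}'; python3 -m crank '{"translation":[[1,-0.9,0],[1,-0.9,0],[0.5,-0.2,0],[0,0,0],[0,0,0]],"angular":[[0,0,0],[0,0,0],[0,0,0],[0,0,0],[0,0,0]],"hand":[85,85,85,85,85]}'
python3 - <<'E'
from h import *
rows((489,-127,250)); s,R,p=tcp(); print(p,s['joints'].round(3))
f=eyes.grab_frame('wrist'); cv2.imwrite('pics/w1.png',f['frame'])
E
```

```text
time: 2.15
tcp_pos: [422.6, -234.0, 247.7]
orientation: [0.0, 0.986, 0.168, 0.0]
wrist_force: [0.4, -0.5, 0.3]
gripper_width: 85.3
time: 2.78
tcp_pos: [489.0, -128.0, 247.1]
orientation: [0.0, 0.986, 0.167, -0.0]
wrist_force: [-0.1, -0.9, -0.1]
gripper_width: 85.3
tool delta mm [ 0.3 -1.  -2.9] units [ 0.008 -0.024 -0.071] J7 -1.125 toolx yaw deg 19.27 tilt [-0.04 -0.03]
[ 489.02238496 -128.00658242  247.14201244] [ 0.471  0.23  -0.323  1.917  0.087  1.008 -1.125]
```

View pics/w1.png

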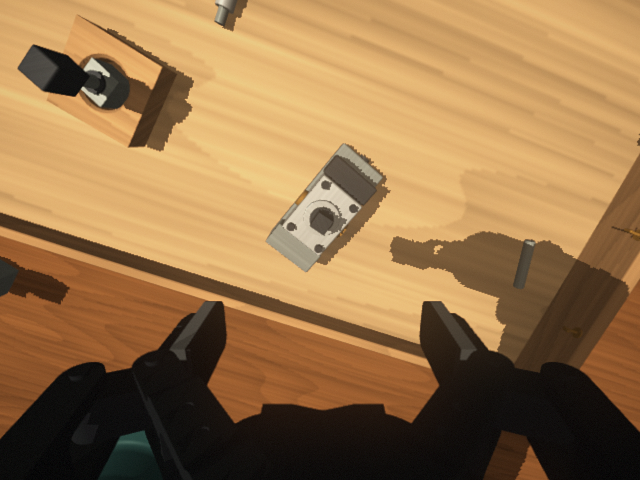

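```bash
python3 - <<'E'
from h import *
s,R,p=tcp()
f=eyes.grab_frame('wrist'); crop(f,323,210,60,50,6,'pics/w1c.png')
e=cam(f,R,p)
print(onz(f,(321,216),e,90))
E
```

```text
[ 497.01973439 -125.96537637   90.        ]
```

View pics/w1c.png

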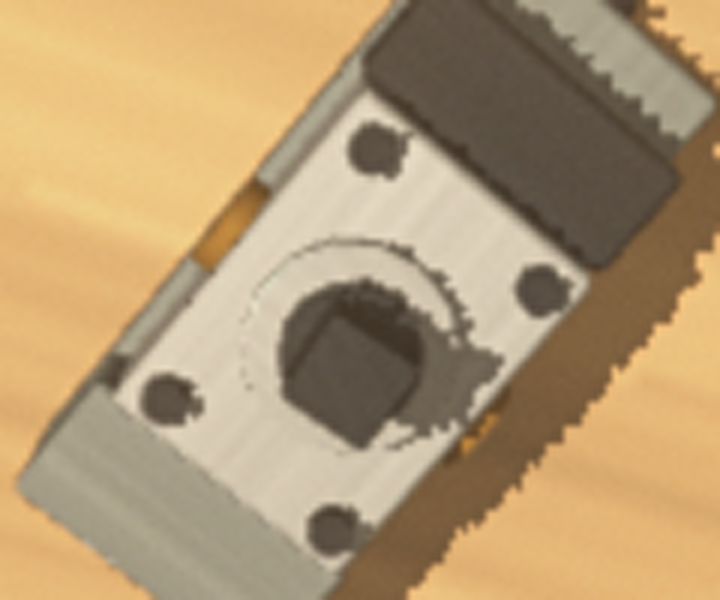

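```bash
python3 - <<'E'
from h import *
s,R,p=tcp()
f=eyes.grab_frame('wrist'); e=cam(f,R,p)
C=[onz(f,(263+x/6,160+y/6),e,90) for x,y in [(343,315),(418,373),(362,447),(288,388)]]
C=np.array(C); print(C.round(1),C.mean(0)); 
for i in range(4):
    d=C[(i+1)%4]-C[i]; print(np.linalg.norm(d).round(1),np.degrees(np.arctan2(d[1],d[0])).round(1))
crop(f,80,85,75,70,5,'pics/w1k.png')
E
```

```text
[[ 499.8 -124.2   90. ]
 [ 495.1 -138.    90. ]
 [ 481.2 -133.8   90. ]
 [ 486.3 -120.    90. ]] [ 490.61536836 -129.00309646   90.        ]
14.6 -109.1
14.5 163.1
14.7 69.6
14.2 -17.4
```

View pics/w1k.png

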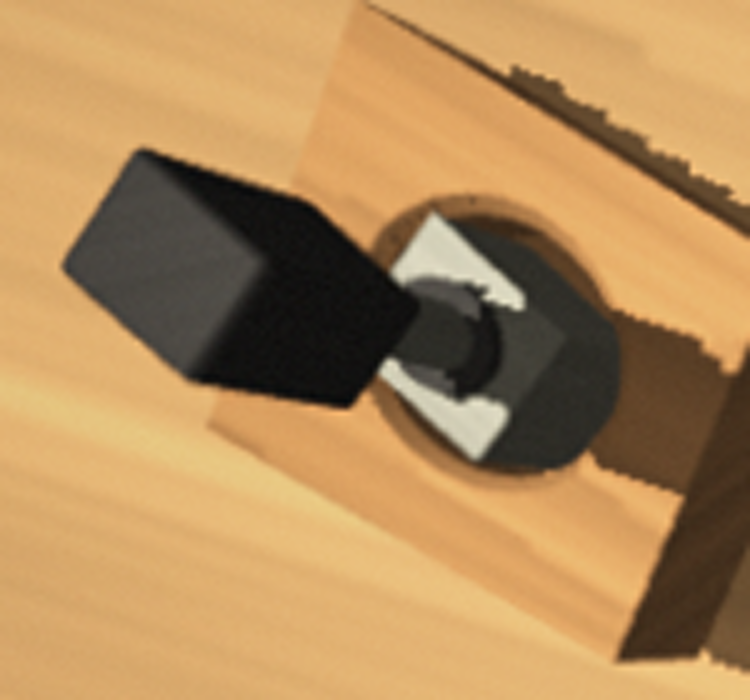

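```bash
python3 - <<'E'
from h import *
s,R,p=tcp()
f=eyes.grab_frame('wrist'); e=cam(f,R,p)
C=[onz(f,(5+x/5,15+y/5),e,119) for x,y in [(140,150),(268,262),(188,380),(65,265)]]
C=np.array(C); print(C.round(1),C.mean(0)); 
for i in range(4):
    d=C[(i+1)%4]-C[i]; print(np.linalg.norm(d).round(1),np.degrees(np.arctan2(d[1],d[0])).round(1))
print(p); rows((538,112,230))
E
```

```text
[[554.5 114.8 119. ]
 [545.5  95.  119. ]
 [525.3 104.6 119. ]
 [535.5 123.9 119. ]] [540.22393489 109.5726758  119.        ]
21.7 -114.5
22.4 154.5
21.8 62.3
21.2 -25.7
[ 489.02891359 -128.17876162  247.26023049]
tool delta mm [ 125.2 -210.5   17.2] units [ 3.13  -5.264  0.43 ] J7 -1.126 toolx yaw deg 19.23 tilt [-0.01 -0.02]
```

```bash
python3 -m crank '{"translation":[[0,0,-0.1],[0,0,-0.1],[0,0,-0.1],[0,0,0],[0,0,0],[0,0,0],[0,0,0],[0,0,0]],"angular":[[0,0,-1],[0,0,-1],[0,0,-1],[0,0,-1],[0,0,-1],[0,0,-1],[0,0,-1],[0,0,-1]],"hand":[85,85,85,85,85,85,85,85]}'; python3 -m crank '{"translation":[[0,0,0],[0,0,0],[0,0,0],[0,0,0],[0,0,0],[0,0,0]],"angular":[[0,0,-1],[0,0,-1],[0,0,-1],[0,0,-1],[0,0,-1],[0,0,-0.4]],"hand":[85,85,85,85,85,85]}'
python3 - <<'E'
from h import *
rows((539,111,230))
E
```

```text
time: 3.98
tcp_pos: [489.3, -127.6, 259.3]
orientation: [0.0, 0.645, 0.764, -0.0]
wrist_force: [-0.4, 0.1, -0.0]
gripper_width: 85.1
time: 4.72
tcp_pos: [489.3, -127.7, 259.3]
orientation: [-0.0, 0.23, 0.973, -0.0]
wrist_force: [-0.8, 0.9, -0.1]
gripper_width: 85.1
tool delta mm [ 62.3 235.7  29.2] units [1.557 5.893 0.73 ] J7 1.123 toolx yaw deg 153.45 tilt [-0.01 -0.01]
```

```bash
python3 -m crank '{"translation":[[0.26,0.98,0.1],[0.26,0.98,0.1],[0.26,0.98,0.1],[0.26,0.98,0.1],[0.26,0.98,0.1],[0.26,0.99,0.2],[0,0,0],[0,0,0]],"angular":[[0,0,0],[0,0,0],[0,0,0],[0,0,0],[0,0,0],[0,0,0],[0,0,0],[0,0,0]],"hand":[85,85,85,85,85,85,85,85]}'
python3 - <<'E'
from h import *
rows((539,111,230));s,R,p=tcp();print(p)
f=eyes.grab_frame('wrist'); cv2.imwrite('pics/w2.png',f['frame']);e=cam(f,R,p)
print(proj(f,[[540,110,119]],e))
E
```

```text
time: 5.72
tcp_pos: [539.6, 110.5, 231.1]
orientation: [-0.0, 0.231, 0.973, -0.0]
wrist_force: [-0.2, -0.4, 0.1]
gripper_width: 85.0
tool delta mm [0.7 0.2 1.1] units [0.018 0.004 0.027] J7 0.575 toolx yaw deg 153.3 tilt [-0.03 -0.05]
[539.57360603 110.53521731 231.07253538]
[[323.94975084 237.75270231]]
```

View pics/w2.png

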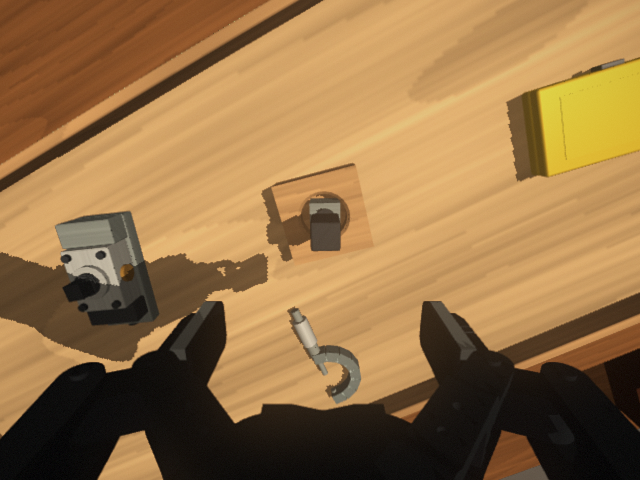

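```bash
python3 - <<'E'
from h import *
f=eyes.grab_frame('wrist'); crop(f,325,225,50,40,8,'pics/w2k.png')
E
```

```text
(no output)
```

View pics/w2k.png

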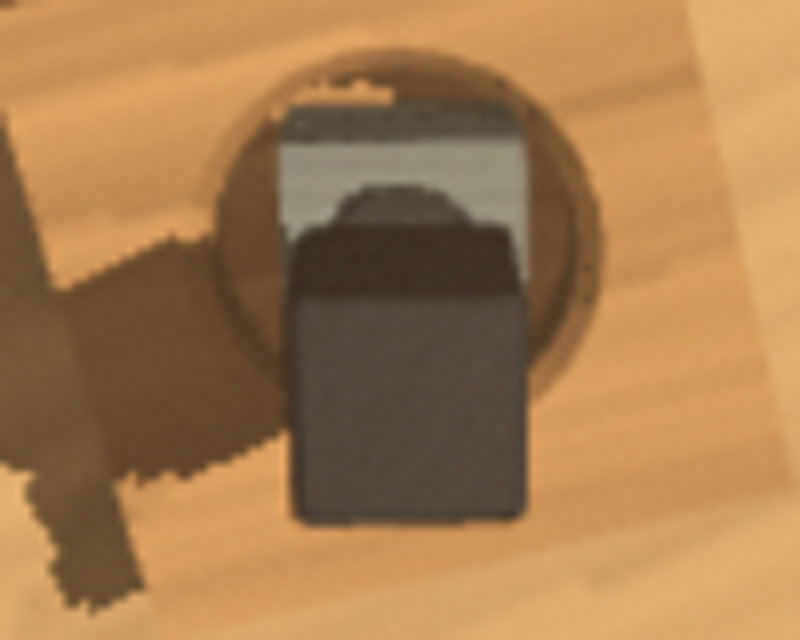

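```bash
python3 - <<'E'
from h import *
s,R,p=tcp()
f=eyes.grab_frame('wrist'); e=cam(f,R,p)
k=onz(f,(326.3,236),e,119); print(k, onz(f,(326,214),e,43))
rows((k[0],k[1],101-18.7))
E
```

```text
[539.90166454 111.5625124  119.        ] [538.9212429  112.45599477  43.        ]
tool delta mm [  0.7   1.6 149.1] units [0.019 0.04  3.727] J7 0.575 toolx yaw deg 153.21 tilt [ 0.01 -0.05]
```

```bash
python3 -m crank '{"translation":[[0.02,0.04,0.9],[0,0,0.9],[0,0,0.9],[0,0,0.6],[0,0,0.45],[0,0,0]],"angular":[[0,0,0],[0,0,0],[0,0,0],[0,0,0],[0,0,0],[0,0,0]],"hand":[85,85,85,85,85,85]}'
python3 - <<'E'
from h import *
rows((539.5,112,81))
f=eyes.grab_frame('wrist'); cv2.imwrite('pics/w3.png',f['frame'])
f=eyes.grab_frame('side'); crop(f,300,240,80,60,5,'pics/s3.png')
E
```

```text
time: 6.62
tcp_pos: [539.1, 112.6, 80.4]
orientation: [-0.001, 0.231, 0.973, -0.0]
wrist_force: [-0.6, 0.1, 0.9]
gripper_width: 85.1
tool delta mm [-0.7 -0.4 -0.6] units [-0.017 -0.01  -0.015] J7 0.428 toolx yaw deg 153.3 tilt [-0.11 -0.03]
```

View pics/w3.png

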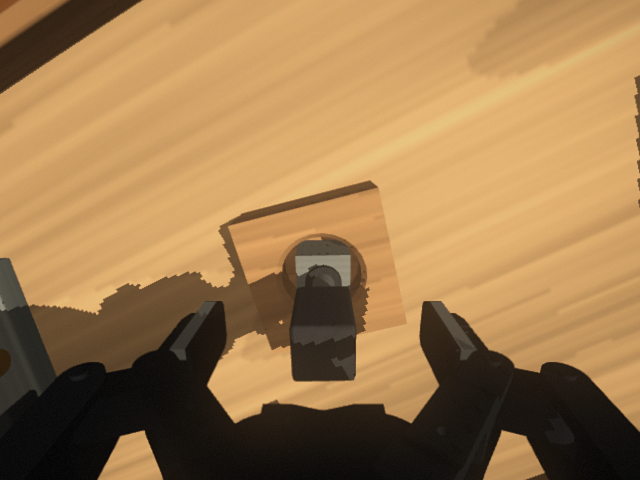

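View pics/s3.png

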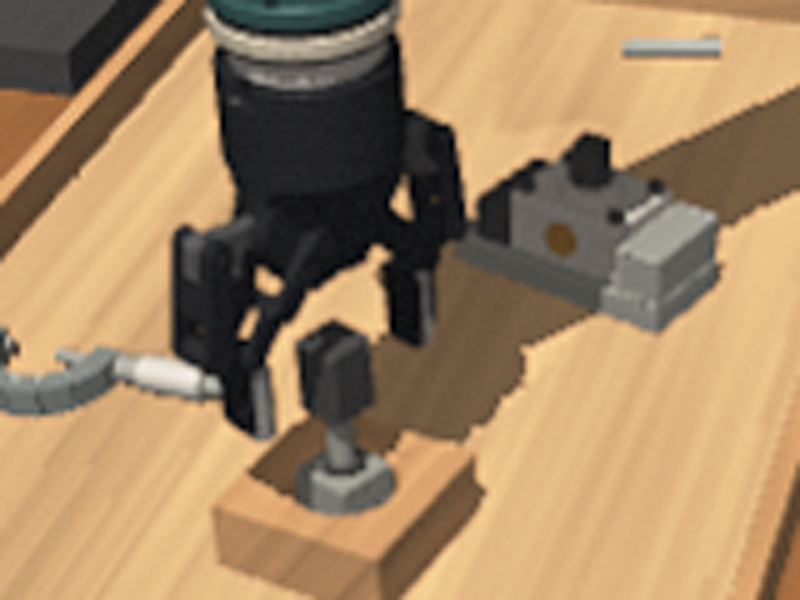

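```bash
python3 -m crank '{"translation":[[0,0,0],[0,0,0],[0,0,0],[0,0,0],[0,0,0],[0,0,0]],"angular":[[0,0,0],[0,0,0],[0,0,0],[0,0,0],[0,0,0],[0,0,0]],"hand":[40,15,10,10,10,10]}'
python3 - <<'E'
from h import *
rows((539.5,112,81))
f=eyes.grab_frame('wrist'); cv2.imwrite('pics/w4.png',f['frame'])
E
```

```text
time: 7.48
tcp_pos: [539.8, 113.4, 81.6]
orientation: [0.0, 0.23, 0.973, -0.0]
wrist_force: [-1.1, -0.9, 4.9]
gripper_width: 22.9
tool delta mm [-0.3 -1.4  0.6] units [-0.008 -0.034  0.015] J7 0.427 toolx yaw deg 153.35 tilt [ 0.02 -0.02]
```

View pics/w4.png

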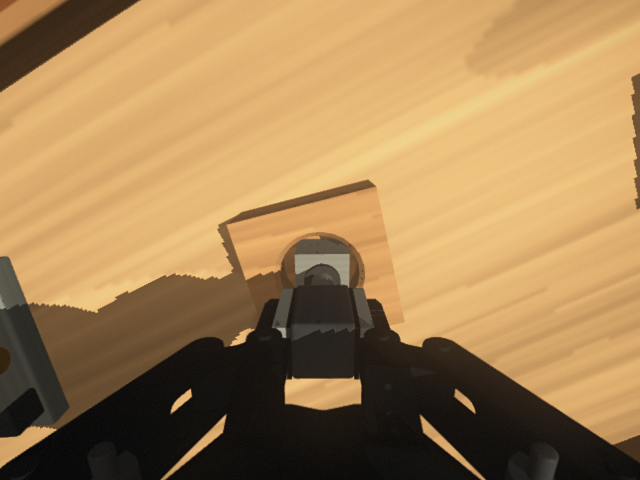

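```bash
python3 -m crank '{"translation":[[0,0,-0.4],[0,0,-0.9],[0,0,-1],[0,0,-0.3]],"angular":[[0,0,0],[0,0,0],[0,0,0],[0,0,-0.8]],"hand":[10,10,10,10]}'
python3 - <<'E'
from h import *
rows((538,-145,175))
E
```

```text
time: 8.02
tcp_pos: [540.7, 114.2, 188.3]
orientation: [0.002, 0.16, 0.987, 0.001]
wrist_force: [0.9, 0.1, -3.3]
gripper_width: 23.6
tool delta mm [ -79.3 -246.7   13.2] units [-1.983 -6.168  0.33 ] J7 0.656 toolx yaw deg 161.57 tilt [0.24 0.03]
```

```bash
python3 -m crank '{"translation":[[-0.3,-0.9,0],[-0.3,-0.9,0],[-0.3,-0.9,0],[-0.3,-0.9,0],[-0.3,-0.9,0.1],[-0.3,-0.9,0.1],[-0.2,-0.77,0.1],[0,0,0]],"angular":[[0,0,0],[0,0,0],[0,0,0],[0,0,0],[0,0,0],[0,0,0],[0,0,0],[0,0,0]],"hand":[10,10,10,10,10,10,10,10]}'
python3 -m crank '{"translation":[[0,0,0]],"angular":[[0,0,0]],"hand":[10]}'
python3 - <<'E'
from h import *
rows((538,-145,175));s,R,p=tcp();print(p,s['joints'].round(2),s['wrist_force'])
f=eyes.grab_frame('wrist'); cv2.imwrite('pics/w5.png',f['frame'])
crop(f,323,225,60,60,6,'pics/w5c.png')
E
```

```text
time: 9.02
tcp_pos: [535.5, -149.3, 172.9]
orientation: [-0.001, 0.165, 0.986, -0.0]
wrist_force: [0.3, 0.1, -2.7]
gripper_width: 23.5
time: 9.15
tcp_pos: [536.4, -145.1, 173.5]
orientation: [-0.0, 0.162, 0.987, 0.0]
wrist_force: [0.1, 0.4, -1.9]
gripper_width: 23.5
tool delta mm [-1.4  0.6 -1.5] units [-0.036  0.015 -0.036] J7 1.135 toolx yaw deg 161.38 tilt [0.01 0.05]
[ 536.44645692 -145.10556229  173.54504153] [ 0.74  0.48 -0.68  1.85  0.37  0.94  1.13] [ 0.10583046  0.44066601 -1.89405634]
```

View pics/w5.png

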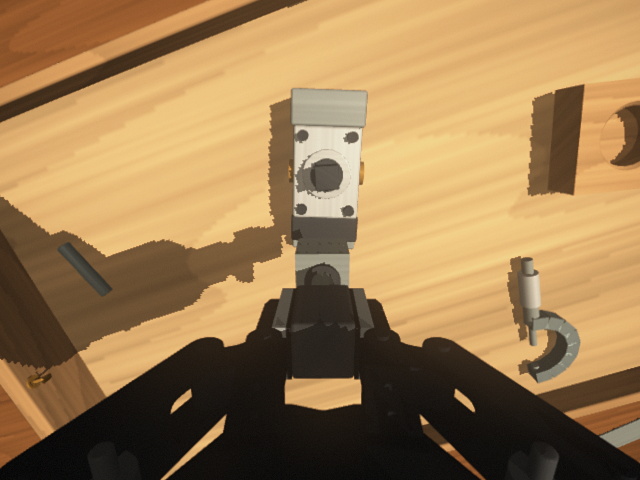

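View pics/w5c.png

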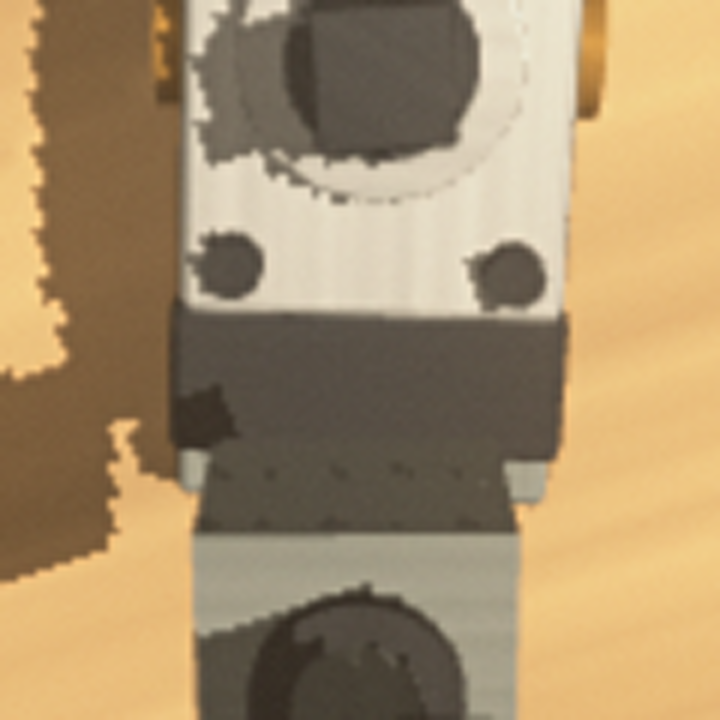

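```bash
python3 - <<'E'
from h import *
f=eyes.grab_frame('wrist')
im=f['frame'][145:205,285:370].astype(float); im=np.clip((im-20)*3,0,255).astype(np.uint8)
cv2.imwrite('pics/w5p.png',cv2.resize(im,None,fx=9,fy=9,interpolation=cv2.INTER_CUBIC))
s,R,p=tcp();e=cam(f,R,p)
zb=p[2]-60.6
for nm,px,z in [('topL',(295.2,253.8),zb+30),('topR',(349.5,253.8),zb+30),('botL',(298.5,240.3),zb),('botR',(347.2,240.3),zb)]:
    X=onz(f,px,e,z); print(nm,X.round(1),(R.T@(X-p)).round(1))
E
```

```text
topL [ 518.2 -155.4  143. ] [ 14.1 -16.3  30.6]
topR [ 527.5 -127.4  143. ] [14.1 13.3 30.6]
botL [ 519.3 -156.1  113. ] [ 12.8 -16.6  60.6]
botR [ 529. -127.  113.] [12.8 14.1 60.6]
```

View pics/w5p.png

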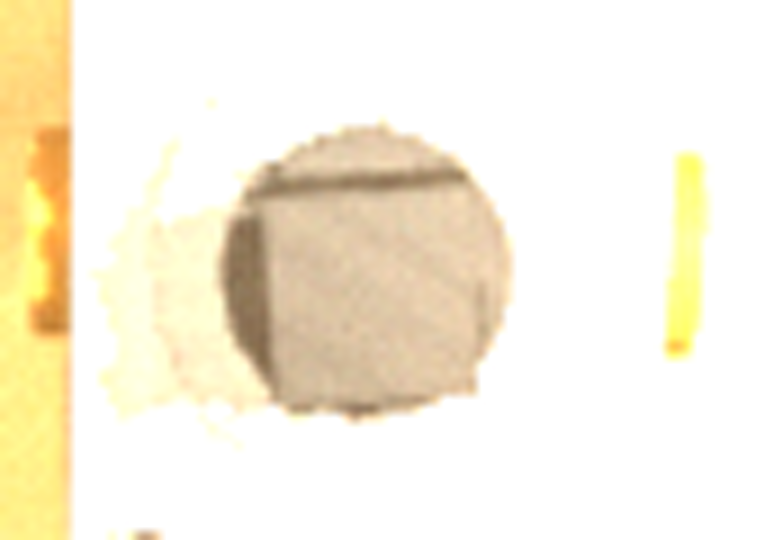

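```bash
python3 - <<'E'
from h import *
f=eyes.grab_frame('wrist')
s,R,p=tcp();e=cam(f,R,p)
C=np.array([onz(f,(285+x/9-.4,145+y/9-.4),e,90) for x,y in [(260,192),(468,178),(480,392),(283,407)]])
T=(C-p)@R
print(T.round(1),T.mean(0),C.mean(0))
for i in range(4):
    d=T[(i+1)%4]-T[i]; print(np.linalg.norm(d).round(1),np.degrees(np.arctan2(d[1],d[0])).round(1))
E
```

```text
[[57.  -7.4 83.6]
 [58.   7.8 83.6]
 [42.4  8.9 83.6]
 [41.3 -5.8 83.6]] [49.69636068  0.87799233 83.59100792] [ 489.91357932 -127.96327823   90.        ]
15.2 86.2
15.6 176.1
14.7 -94.3
15.8 -5.8
```

```bash
python3 -m crank '{"translation":[[0.5,0.06,0],[0.5,0,0],[0.28,0,0.1],[0,0,0.3],[0,0,0]],"angular":[[0,0,0],[0,0,0],[0,0,0],[0,0,-0.44],[0,0,0]],"hand":[10,10,10,10,10]}'
python3 - <<'E'
from h import *
rows((488.5,-127,155));s,R,p=tcp();print(p,s['wrist_force'])
f=eyes.grab_frame('wrist'); crop(f,323,235,50,50,8,'pics/w6.png')
f=eyes.grab_frame('side'); crop(f,338,200,45,45,8,'pics/s6.png')
f=eyes.grab_frame('scene'); crop(f,254,230,45,45,8,'pics/c6.png')
E
```

```text
time: 9.93
tcp_pos: [488.4, -127.0, 156.7]
orientation: [-0.001, 0.124, 0.992, 0.0]
wrist_force: [-1.0, -0.3, -2.0]
gripper_width: 23.3
tool delta mm [-0.1 -0.   1.7] units [-0.003 -0.     0.042] J7 1.183 toolx yaw deg 165.74 tilt [-0.07  0.04]
[ 488.37191619 -126.96679758  156.68119116] [-1.02936272 -0.3324392  -1.99377349]
```

View pics/w6.png

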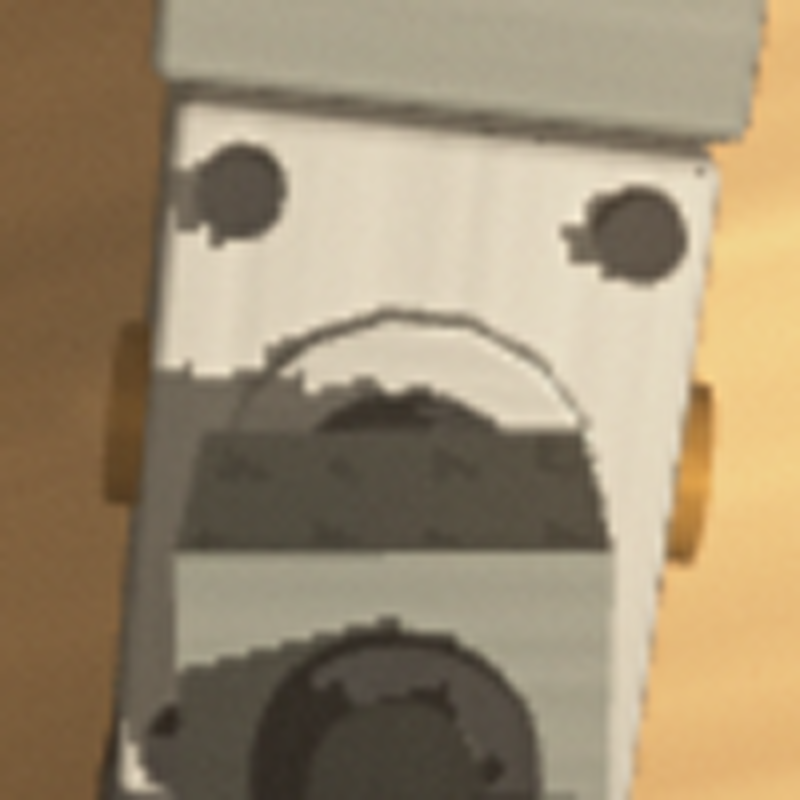

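View pics/s6.png

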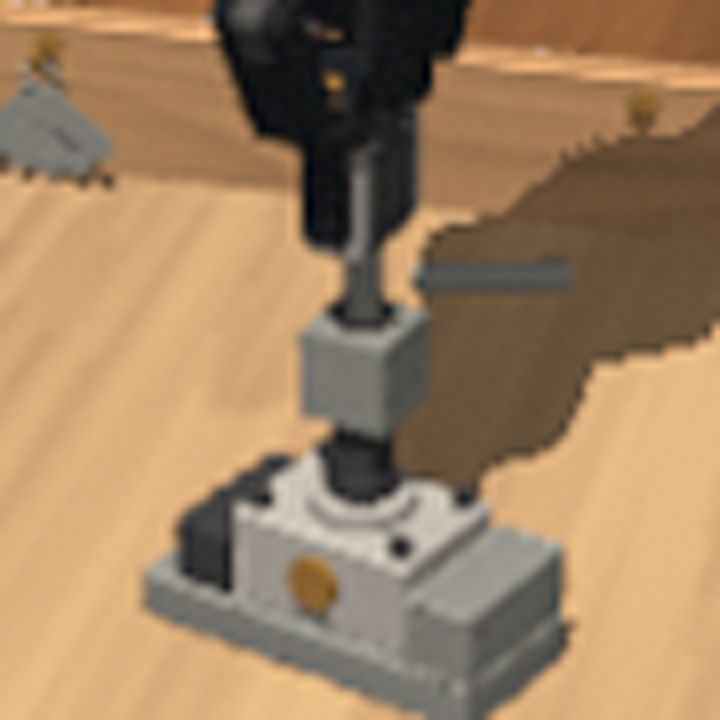

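View pics/c6.png

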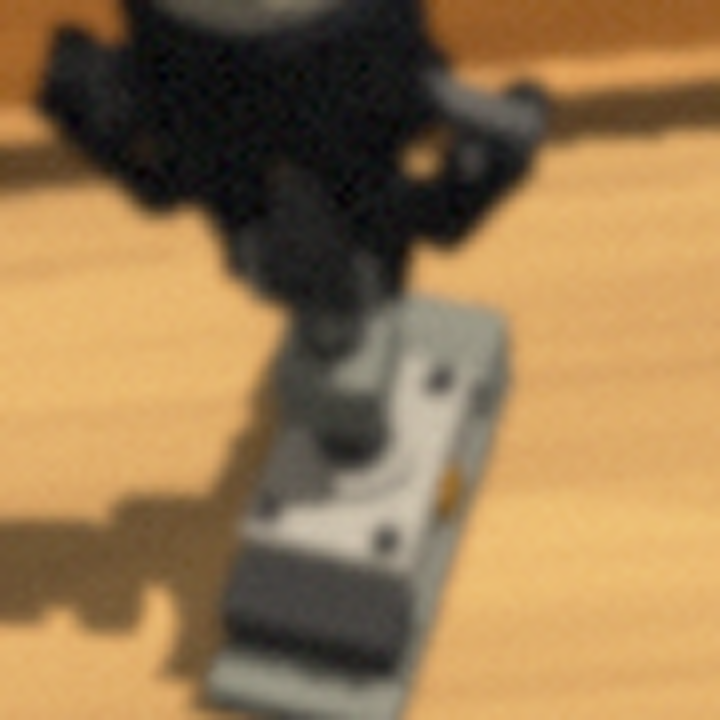

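```bash
python3 - <<'E'
from h import *
s,R,p=tcp(); f=eyes.grab_frame('wrist'); e=cam(f,R,p)
o=np.array([273,185])
for nm,c,z in [('bossfront',(405,312),67),('bossL',(238,430),67),('bossR',(586,430),67),('sockbot',(205,432),p[2]-60.6),('sockbotR',(583,432),p[2]-60.6),('socktop',(177,551),p[2]-30.6),('socktopR',(611,551),p[2]-30.6)]:
    X=onz(f,o+np.array(c)/8-.4,e,z); print(nm,(R.T@(X-p)).round(1))
E
```

```text
bossfront [16.4 -1.1 90.5]
bossL [  5.5 -16.1  90.6]
bossR [ 5.5 15.3 90.6]
sockbot [ 14.  -16.8  60.6]
sockbotR [14.  12.9 60.6]
socktop [ 14.4 -16.6  30.6]
socktopR [14.4 12.9 30.6]
```

```bash
python3 -m crank '{"translation":[[-0.015,0.025,0.1],[0,0,0.1],[0,0,0.05],[0,0,0]],"angular":[[0,0,0],[0,0,0],[0,0,0],[0,0,0]],"hand":[10,10,10,10]}'
python3 - <<'E'
from h import *
s,R,p=tcp();print(p,s['wrist_force'],s['moment'])
E
```

```text
time: 10.62
tcp_pos: [489.4, -126.5, 147.0]
orientation: [-0.0, 0.124, 0.992, 0.0]
wrist_force: [1.0, -0.3, -1.4]
gripper_width: 23.3
[ 489.44102513 -126.45117701  147.01479883] [ 0.97216157 -0.31584235 -1.36602414] [ 0.01738818  0.05949811 -0.00688548]
```

```bash
python3 -m crank '{"translation":[[0,0,0.1],[0,0,0.1],[0,0,0.04],[0,0,0]],"angular":[[0,0,0],[0,0,0],[0,0,0],[0,0,0]],"hand":[10,10,10,10]}'
python3 - <<'E'
from h import *
s,R,p=tcp();print(p,s['wrist_force'],s['moment'])
f=eyes.grab_frame('side'); crop(f,338,200,45,45,8,'pics/s7.png')
E
```

```text
time: 11.12
tcp_pos: [489.5, -126.5, 137.5]
orientation: [-0.0, 0.124, 0.992, 0.0]
wrist_force: [0.5, -0.3, -1.8]
gripper_width: 23.4
[ 489.48527697 -126.46763986  137.4755581 ] [ 0.50692891 -0.30962318 -1.82403857] [ 0.0525559  -0.05163509  0.0391279 ]
```

View pics/s7.png

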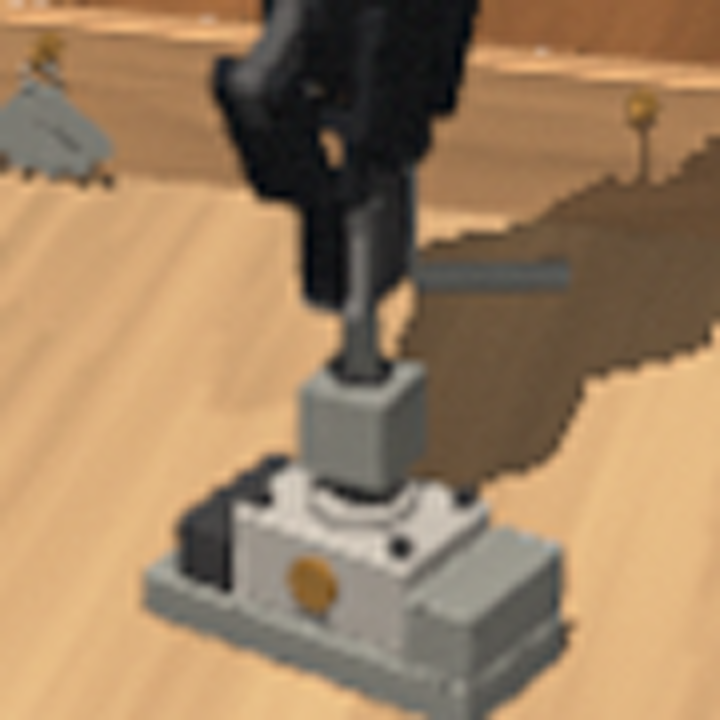

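```bash
python3 -m crank '{"translation":[[0,0,0.03],[0,0,0.02],[0,0,0]],"angular":[[0,0,0],[0,0,0],[0,0,0]],"hand":[10,10,10]}'
python3 - <<'E'
from h import *
s,R,p=tcp();print(p,s['wrist_force'],s['moment'],s['joints'].round(2))
E
```

```text
time: 11.55
tcp_pos: [490.0, -126.5, 136.4]
orientation: [0.0, 0.124, 0.992, -0.0]
wrist_force: [-1.5, 0.1, 3.7]
gripper_width: 23.1
[ 489.95830885 -126.51084352  136.3516699 ] [-1.49937363  0.05485013  3.69875918] [ 0.05013159  0.35521339 -0.02352962] [ 0.75  0.46 -0.69  2.    0.4   0.82  1.15]
```

```bash
cat > m.py <<'E'
from h import *
s,R,p=tcp();L=[]
for i in range(3):
    s=telemetry.state(); L.append(s['moment'][2])
print('t',round(s['time'],2),'Mz',np.round(L,3),'M',s['moment'].round(2),'F',s['wrist_force'].round(1),'p',p.round(1),'yaw',np.degrees(np.arctan2(R[1,0],R[0,0])).round(1),'J7',s['joints'][6].round(2))
E
python3 -m crank '{"translation":[[0,0,0],[0,0,0],[0,0,0]],"angular":[[0,0,0.7],[0,0,0.8],[0,0,0]],"hand":[10,10,10]}'|grep time; python3 m.py;python3 -m crank '{"translation":[[0,0,0],[0,0,0]],"angular":[[0,0,0.8],[0,0,0]],"hand":[10,10]}'|grep time; python3 m.py
```

```text
time: 11.92
t 11.93 Mz [-0.006 -0.006 -0.006] M [-0.09  0.18 -0.01] F [-0.4  0.3  5.5] p [ 490.2 -126.6  136.3] yaw 150.8 J7 0.93
time: 12.18
t 12.18 Mz [0.058 0.058 0.058] M [-0.12  0.25  0.06] F [-1.1 -0.5  6.5] p [ 490.2 -126.7  136.3] yaw 142.9 J7 0.81
```

```bash

python3 -m crank '{"translation":[[0,0,0],[0,0,0]],"angular":[[0,0,0.8],[0,0,0]],"hand":[10,10]}'|grep time; python3 m.py;python3 -m crank '{"translation":[[0,0,0],[0,0,0]],"angular":[[0,0,0.8],[0,0,0]],"hand":[10,10]}'|grep time; python3 m.py;python3 -m crank '{"translation":[[0,0,0]],"angular":[[0,0,0]],"hand":[10]}'|grep time; python3 m.py
```

```text
time: 12.42
t 12.43 Mz [-0.023 -0.023 -0.023] M [-0.14  0.26 -0.02] F [-0.4 -1.   6. ] p [ 490.1 -126.8  136.3] yaw 134.9 J7 0.69
time: 12.68
t 12.68 Mz [-0.044 -0.044 -0.044] M [-0.16  0.34 -0.04] F [-1.5  0.1  4.7] p [ 490.1 -126.8  136.3] yaw 126.9 J7 0.56
time: 12.8
t 12.8 Mz [0.014 0.014 0.014] M [-0.15  0.31  0.01] F [-1.7 -1.5  5.1] p [ 490.  -126.9  136.3] yaw 126.9 J7 0.56
```

```bash
cat > m2.py <<'E'
from h import *
L=[]
for i in range(6):
    s=telemetry.state(); L.append(s['moment'][2]); f=eyes.grab_frame('wrist')
s,R,p=tcp();L.append(s['moment'][2])
print('t',round(s['time'],2),'Mz mean',np.mean(L).round(3),np.round(L,2),'yaw',np.degrees(np.arctan2(R[1,0],R[0,0])).round(1),'J7',s['joints'][6].round(2),s['wrist_force'].round(1))
E
for i in 1; do python3 -m crank '{"translation":[[0,0,0],[0,0,0]],"angular":[[0,0,0.8],[0,0,0]],"hand":[10,10]}'|grep time; python3 m2.py;done; python3 -m crank '{"translation":[[0,0,0],[0,0,0]],"angular":[[0,0,0.8],[0,0,0]],"hand":[10,10]}'|grep time; python3 m2.py
```

```text
time: 13.05
t 13.35 Mz mean 0.017 [ 0.04  0.07  0.    0.04  0.01 -0.04 -0.02] yaw 118.9 J7 0.44 [-1.4 -0.5  6.2]
time: 13.6
t 13.9 Mz mean 0.008 [ 0.02  0.03  0.02  0.02 -0.   -0.02 -0.01] yaw 110.9 J7 0.32 [-0.9 -0.5  5.2]
```

```bash

python3 -m crank '{"translation":[[0,0,0],[0,0,0]],"angular":[[0,0,1],[0,0,0]],"hand":[10,10]}'|grep time; python3 m2.py; python3 -m crank '{"translation":[[0,0,0],[0,0,0]],"angular":[[0,0,1],[0,0,0]],"hand":[10,10]}'|grep time; python3 m2.py; python3 - <<'E'
from h import *
f=eyes.grab_frame('wrist'); cv2.imwrite('pics/w8.png',f['frame'])
E
```

```text
time: 14.15
t 14.45 Mz mean -0.012 [ 0.03 -0.03 -0.05 -0.01  0.01 -0.03 -0.01] yaw 100.9 J7 0.16 [-1.3 -0.9  6.5]
time: 14.7
t 15.0 Mz mean -0.0 [ 0.02 -0.    0.01 -0.01  0.02 -0.05  0.02] yaw 90.9 J7 0.01 [-1.5 -1.1  5.7]
```

View pics/w8.png

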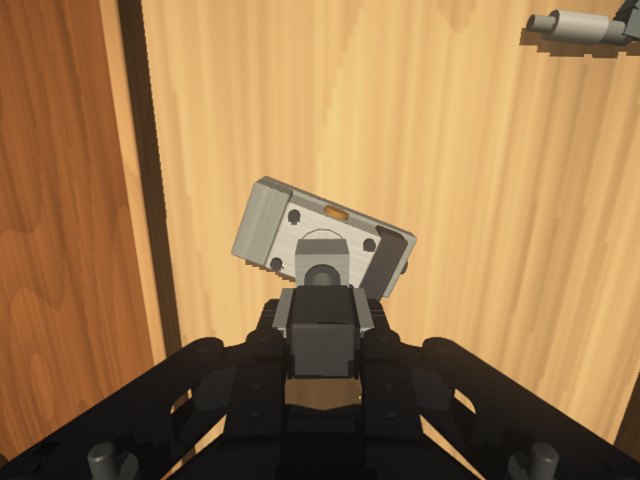

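```bash

python3 -m crank '{"translation":[[0,0,0],[0,0,0]],"angular":[[0,0,1],[0,0,0]],"hand":[10,10]}'|grep time; python3 m2.py; python3 -m crank '{"translation":[[0,0,0],[0,0,0]],"angular":[[0,0,1],[0,0,0]],"hand":[10,10]}'|grep time; python3 m2.py
```

```text
time: 15.3
t 15.6 Mz mean 0.004 [ 0.01  0.02 -0.01 -0.05  0.03  0.    0.03] yaw 80.9 J7 -0.14 [-2.3 -0.4  6.1]
time: 15.85
t 16.15 Mz mean 0.015 [-0.02  0.05  0.02  0.   -0.   -0.02  0.08] yaw 70.9 J7 -0.3 [-2.1 -1.   7.5]
```

```bash

python3 -m crank '{"translation":[[0,0,0],[0,0,0]],"angular":[[0,0,1],[0,0,0]],"hand":[10,10]}'|grep time; python3 m2.py; python3 -m crank '{"translation":[[0,0,0],[0,0,0]],"angular":[[0,0,1],[0,0,0]],"hand":[10,10]}'|grep time; python3 m2.py
```

```text
time: 16.4
t 16.7 Mz mean -0.018 [ 0.01  0.01 -0.06 -0.   -0.03 -0.03 -0.02] yaw 60.9 J7 -0.46 [-2.9  0.2  6.7]
time: 16.95
t 17.25 Mz mean 0.084 [0.08 0.06 0.06 0.07 0.1  0.11 0.11] yaw 50.9 J7 -0.61 [-2.1 -0.7  6.1]
```

```bash

python3 -m crank '{"translation":[[0,0,0],[0,0,0]],"angular":[[0,0,0.6],[0,0,0]],"hand":[10,10]}'|grep time; python3 m2.py; python3 -m crank '{"translation":[[0,0,0],[0,0,0]],"angular":[[0,0,0.6],[0,0,0]],"hand":[10,10]}'|grep time; python3 m2.py
```

```text
time: 17.5
t 17.8 Mz mean 0.1 [0.09 0.05 0.1  0.12 0.07 0.15 0.12] yaw 44.9 J7 -0.71 [-1.1 -0.5  7.1]
time: 18.05
t 18.35 Mz mean 0.202 [0.22 0.17 0.25 0.17 0.15 0.22 0.23] yaw 39.0 J7 -0.8 [-1.3 -1.2  6.4]
```

```bash

python3 -m crank '{"translation":[[0,0,0],[0,0,0]],"angular":[[0,0,0.6],[0,0,0]],"hand":[10,10]}'|grep time; python3 m2.py; python3 -m crank '{"translation":[[0,0,0],[0,0,0]],"angular":[[0,0,0.5],[0,0,0]],"hand":[10,10]}'|grep time; python3 m2.py
```

```text
time: 18.6
t 18.9 Mz mean 0.225 [0.2  0.27 0.21 0.2  0.23 0.24 0.23] yaw 33.0 J7 -0.89 [-2.4 -0.6  6.7]
time: 19.15
t 19.45 Mz mean 0.254 [0.27 0.24 0.29 0.25 0.29 0.2  0.23] yaw 28.0 J7 -0.97 [-1.7 -0.6  7. ]
```

```bash
python3 -m crank '{"translation":[[0,0,0],[0,0,0]],"angular":[[0,0,0.4],[0,0,0]],"hand":[10,10]}'|grep time; python3 m2.py; python3 - <<'E'
from h import *
f=eyes.grab_frame('wrist'); crop(f,323,255,50,50,8,'pics/w9.png')
E
```

```text
time: 19.7
t 20.0 Mz mean 0.357 [0.36 0.34 0.37 0.33 0.35 0.35 0.38] yaw 24.0 J7 -1.03 [-1.7 -1.   6.8]
```

View pics/w9.png

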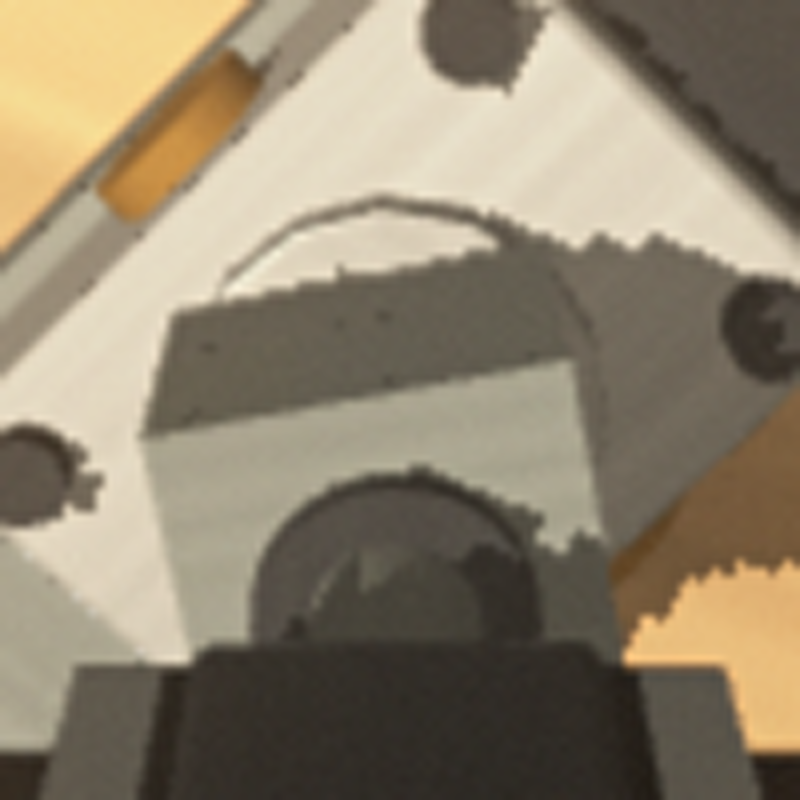

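```bash
python3 - <<'E'
from h import *
s,R,p=tcp(); f=eyes.grab_frame('wrist'); e=cam(f,R,p)
o=np.array([273,205])
for a,b,z in [((148,437),(572,362),106),((176,312),(548,246),76)]:
    A,B=[(R.T@(onz(f,o+np.array(c)/8-.4,e,z)-p)) for c in (a,b)]
    d=B-A; print(np.linalg.norm(d),np.degrees(np.arctan2(d[0],d[1])))
E
python3 m2.py
```

```text
29.306744114662585 10.541267971511056
29.758301937388577 10.433415283650461
t 20.4 Mz mean 0.366 [0.34 0.38 0.35 0.41 0.34 0.37 0.38] yaw 24.0 J7 -1.03 [-1.4 -0.5  7.8]
```

Wrist moment (0.36) and shank twist seen by the wrist camera (0.183 rad, so 0.366 N·m) agree, so the plug is snug. Next I unwind and lift.

```bash
python3 -m crank '{"translation":[[0,0,0],[0,0,0],[0,0,0]],"angular":[[0,0,-0.7],[0,0,-0.7],[0,0,0]],"hand":[10,10,10]}'; python3 m2.py; python3 -m crank '{"translation":[[0,0,-0.15],[0,0,-0.2],[0,0,-0.3],[0,0,-0.5],[0,0,-0.3],[0,0,0]],"angular":[[0,0,0],[0,0,0],[0,0,0],[0,0,0],[0,0,0],[0,0,0]],"hand":[10,10,10,10,10,10]}'; python3 - <<'E'
from h import *
f=eyes.grab_frame('wrist'); cv2.imwrite('pics/w10.png',f['frame'])
rows((538.9+0,112.5,190)); print(tcp()[2])
E
```

```text
time: 20.78
tcp_pos: [489.7, -126.9, 136.2]
orientation: [0.0, 0.946, 0.325, 0.0]
wrist_force: [-1.2, 0.2, 6.9]
gripper_width: 23.3
t 21.07 Mz mean 0.016 [ 0.03  0.02 -0.    0.03  0.02 -0.01  0.02] yaw 37.9 J7 -0.81 [-1.7  0.5  5.8]
time: 21.82
tcp_pos: [490.2, -126.5, 194.8]
orientation: [0.001, 0.946, 0.324, 0.001]
wrist_force: [0.2, 0.4, -2.1]
gripper_width: 23.6
tool delta mm [ 185.3 -158.7    3.9] units [ 4.633 -3.967  0.098] J7 -0.794 toolx yaw deg 37.76 tilt [ 0.03 -0.01]
[ 489.56634157 -126.44588742  193.92971452]
```

View pics/w10.png

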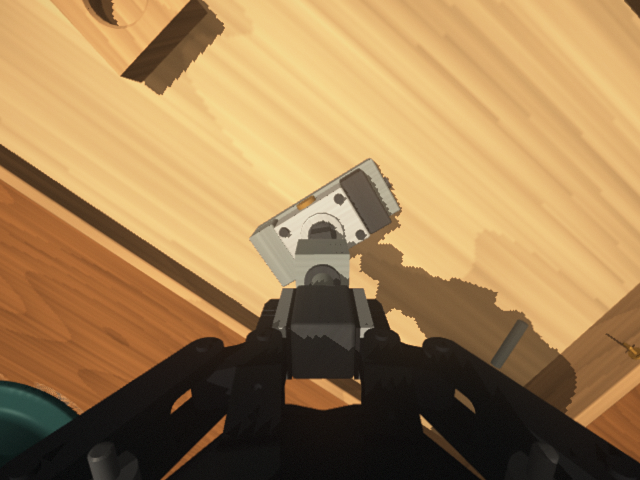

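```bash
python3 -m crank '{"translation":[[0.7,-0.8,0],[0.7,-0.8,0],[0.7,-0.8,0],[0.7,-0.8,0.1],[0.58,-0.77,0],[0,0,0],[0,0,0]],"angular":[[0,0,0],[0,0,0],[0,0,0],[0,0,0],[0,0,0],[0,0,0],[0,0,0]],"hand":[10,10,10,10,10,10,10]}'; python3 - <<'E'
from h import *
s,R,p=tcp()
f=eyes.grab_frame('wrist'); crop(f,323,215,60,60,6,'pics/w11.png')
e=cam(f,R,p); print(p, proj(f,[[538.9,112.5,43]],e))
E
```

```text
time: 22.75
tcp_pos: [498.8, 81.1, 189.0]
orientation: [0.0, 0.946, 0.323, -0.001]
wrist_force: [0.7, 0.4, -2.0]
gripper_width: 23.5
[498.83005737  81.09101269 188.95631861] [[320.07513093 168.56652523]]
```

View pics/w11.png

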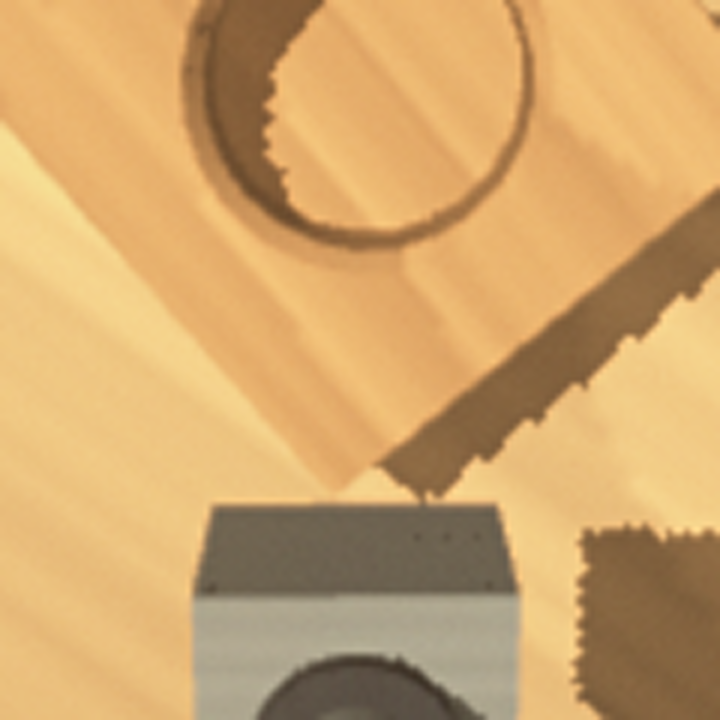

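```bash
python3 - <<'E'
from h import *
f=eyes.grab_frame('wrist')
im=f['frame'][130:210,280:370].astype(float); im=np.clip((im-60)*1.5,0,255).astype(np.uint8)
cv2.imwrite('pics/w12.png',cv2.resize(im,None,fx=8,fy=8,interpolation=cv2.INTER_CUBIC))
E
```

```text
(no output)
```

View pics/w12.png

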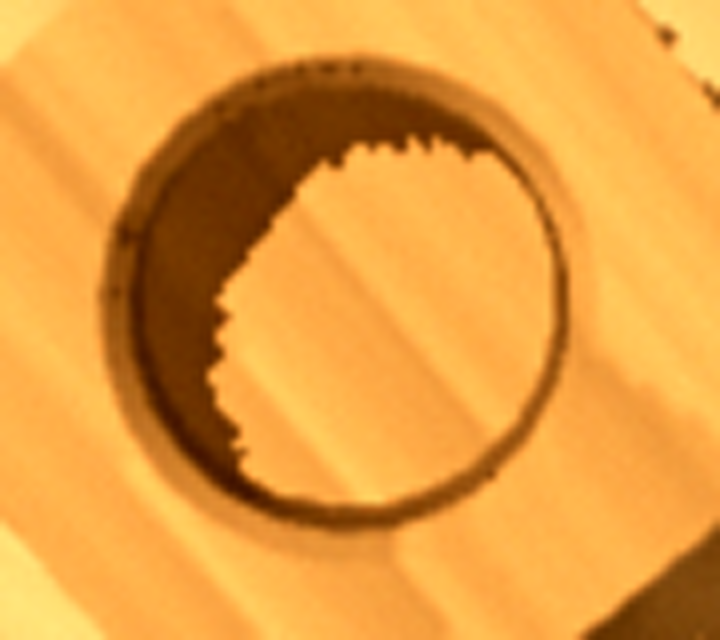

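```bash
python3 - <<'E'
from h import *
s,R,p=tcp(); f=eyes.grab_frame('wrist'); e=cam(f,R,p); T=lambda px,z:(R.T@(onz(f,px,e,z)-p)).round(1)
print('hole',T((322.8,167.8),43),'inner',T((323.5,168.1),40))
for c,z in [((213,506),p[2]-60.6),((495,506),p[2]-60.6),((193,595),p[2]-30.6),((520,595),p[2]-30.6)]:
    print(T((263+c[0]/6-.4,155+c[1]/6-.4),z))
E
```

```text
hole [ 51.8   2.  146.2] inner [ 51.3   2.6 149.2]
[ 14.6 -13.6  60.6]
[14.6 16.  60.6]
[ 15.  -13.4  30.6]
[15.  16.3 30.6]
```

```bash
python3 -m crank '{"translation":[[0.6,0.02,0],[0.7,0,0.3],[0,0,0.6],[0,0,0.7],[0,0,0.3],[0,0,0]],"angular":[[0,0,0],[0,0,0],[0,0,0],[0,0,0],[0,0,0],[0,0,0]],"hand":[10,10,10,10,10,10]}'; python3 - <<'E'
from h import *
s,R,p=tcp();print(p)
f=eyes.grab_frame('wrist'); crop(f,323,245,50,50,8,'pics/w13.png')
f=eyes.grab_frame('side'); crop(f,290,250,45,45,8,'pics/s13.png')
E
```

```text
time: 23.65
tcp_pos: [540.6, 112.3, 113.1]
orientation: [-0.0, 0.946, 0.323, -0.001]
wrist_force: [-0.0, -0.5, -1.8]
gripper_width: 23.3
[540.57573834 112.30260876 113.12989211]
```

View pics/w13.png

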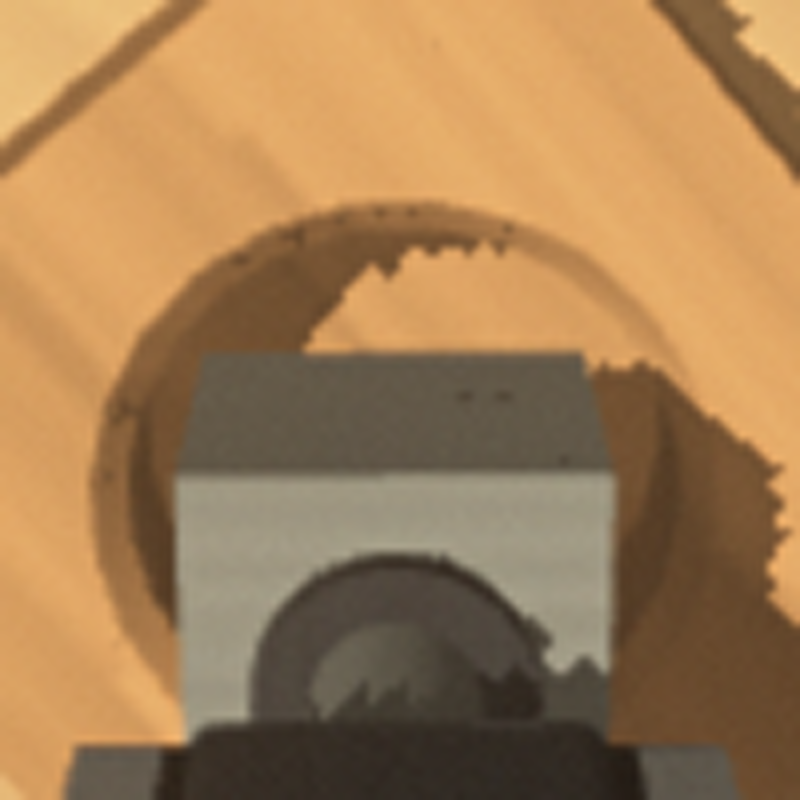

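View pics/s13.png

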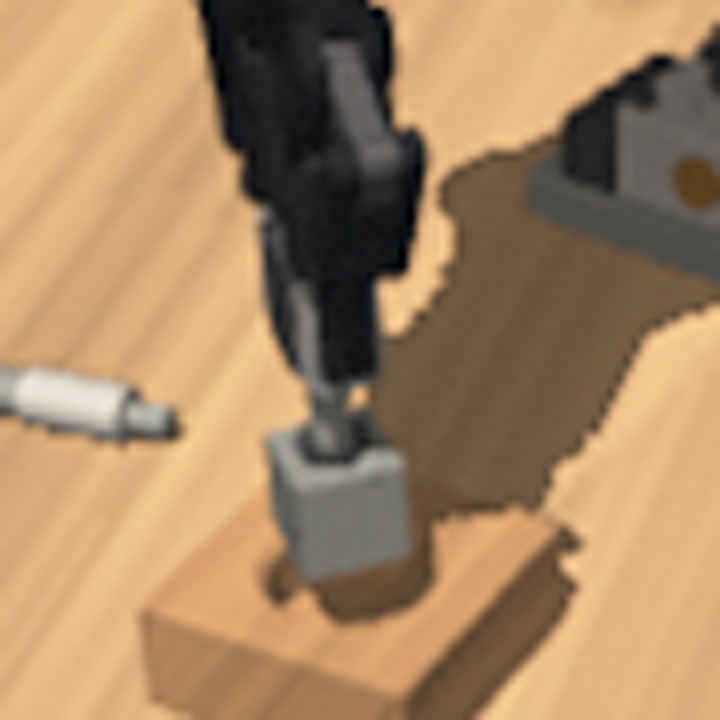

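```bash
python3 - <<'E'
from h import *
s,R,p=tcp(); f=eyes.grab_frame('wrist'); e=cam(f,R,p); T=lambda c,z:(R.T@(onz(f,np.array([273,195])+np.array(c)/8-.4,e,z)-p)).round(1)
print(T((400,203),43),T((92,480),43),T((688,400),43),'sock',T((207,353),p[2]-60.6),T((583,353),p[2]-60.6))
E
```

```text
[24.2  1.8 71.5] [  0.4 -24.1  71.5] [ 7.4 25.8 71.5] sock [ 14.7 -13.4  60.6] [14.7 16.2 60.6]
```

```bash
python3 -m crank '{"translation":[[-0.035,0.01,0],[0,0,0.2],[0,0,0.2],[0,0,0.1],[0,0,0]],"angular":[[0,0,0],[0,0,0],[0,0,0],[0,0,0],[0,0,0]],"hand":[10,10,10,10,10]}'; python3 m.py;python3 -m crank '{"translation":[[0,0,0.1],[0,0,0.1],[0,0,0.04],[0,0,0]],"angular":[[0,0,0],[0,0,0],[0,0,0],[0,0,0]],"hand":[10,10,10,10]}'; python3 m.py
```

```text
time: 24.42
tcp_pos: [539.6, 111.8, 93.0]
orientation: [-0.0, 0.946, 0.324, -0.001]
wrist_force: [-0.1, -0.2, -1.9]
gripper_width: 23.4
t 24.43 Mz [0.041 0.041 0.041] M [-0.    0.    0.04] F [-0.1 -0.2 -1.9] p [539.6 111.8  93. ] yaw 37.8 J7 -1.35
time: 24.92
tcp_pos: [539.9, 111.8, 83.9]
orientation: [-0.0, 0.946, 0.324, -0.0]
wrist_force: [-0.2, 1.0, -1.5]
gripper_width: 23.0
t 24.93 Mz [-0.018 -0.018 -0.018] M [-0.01 -0.03 -0.02] F [-0.2  1.  -1.5] p [539.9 111.8  83.9] yaw 37.8 J7 -1.36
```

```bash
python3 -m crank '{"translation":[[0,0,0.03],[0,0,0.03],[0,0,0]],"angular":[[0,0,0],[0,0,0],[0,0,0]],"hand":[10,10,10]}'; python3 m.py
```

```text
time: 25.3
tcp_pos: [540.1, 111.9, 81.7]
orientation: [0.0, 0.946, 0.324, 0.0]
wrist_force: [0.8, -0.3, -1.0]
gripper_width: 23.7
t 25.3 Mz [-0.011 -0.011 -0.011] M [-0.01  0.01 -0.01] F [ 0.8 -0.3 -1. ] p [540.1 111.9  81.7] yaw 37.8 J7 -1.36
```

```bash
python3 -m crank '{"translation":[[0,0,0.03],[0,0,0]],"angular":[[0,0,0],[0,0,0]],"hand":[10,10]}'; python3 m.py; python3 -m crank '{"translation":[[0,0,0],[0,0,0],[0,0,0],[0,0,0],[0,0,0]],"angular":[[0,0,0],[0,0,0],[0,0,0],[0,0,0],[0,0,0]],"hand":[26,32,60,85,85]}'; python3 -m crank '{"translation":[[0,0,-0.3],[0,0,-0.7],[0,0,-1],[0,0,-1],[0,0,-1],[0,0,0]],"angular":[[0,0,0],[0,0,0],[0,0,0],[0,0,0],[0,0,0],[0,0,0]],"hand":[85,85,85,85,85,85]}'
python3 - <<'E'
from h import *
s,R,p=tcp()
f=eyes.grab_frame('wrist'); cv2.imwrite('pics/w14.png',f['frame'])
g=eyes.grab_frame('side'); crop(g,310,245,75,60,5,'pics/s14.png')
g=eyes.grab_frame('scene'); cv2.imwrite('pics/c14.png',g['frame'])
E
```

```text
time: 25.55
tcp_pos: [540.2, 112.0, 81.6]
orientation: [0.0, 0.946, 0.324, 0.0]
wrist_force: [-3.1, -0.0, 8.1]
gripper_width: 23.3
t 25.55 Mz [-0.023 -0.023 -0.023] M [-0.22  0.68 -0.02] F [-3.1 -0.   8.1] p [540.2 112.   81.6] yaw 37.8 J7 -1.36
time: 26.18
tcp_pos: [540.0, 111.8, 80.4]
orientation: [-0.0, 0.946, 0.324, -0.0]
wrist_force: [-0.2, -0.4, -0.3]
gripper_width: 83.8
time: 26.92
tcp_pos: [542.0, 112.5, 244.8]
orientation: [0.001, 0.946, 0.324, 0.004]
wrist_force: [-0.7, 0.1, -1.1]
gripper_width: 85.5
```

View pics/w14.png

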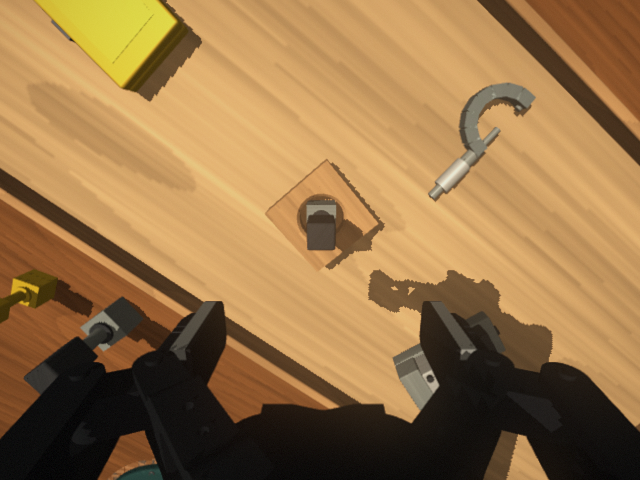

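View pics/s14.png

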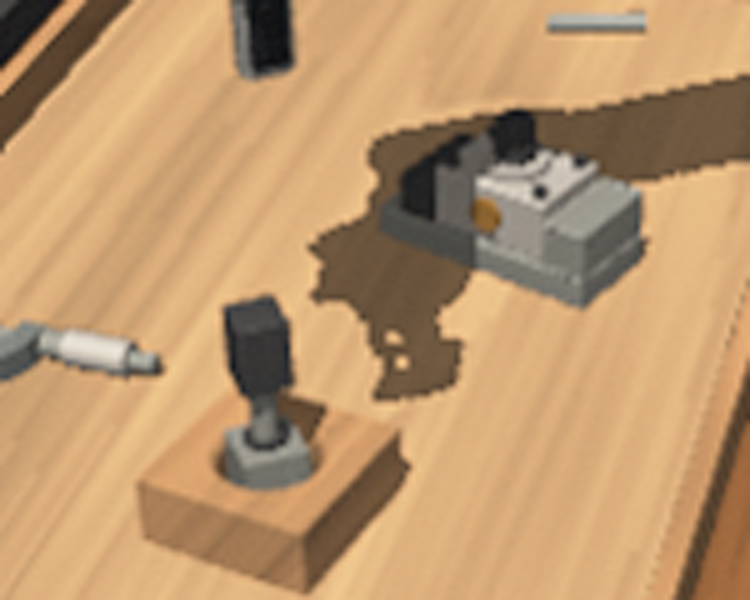

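View pics/c14.png

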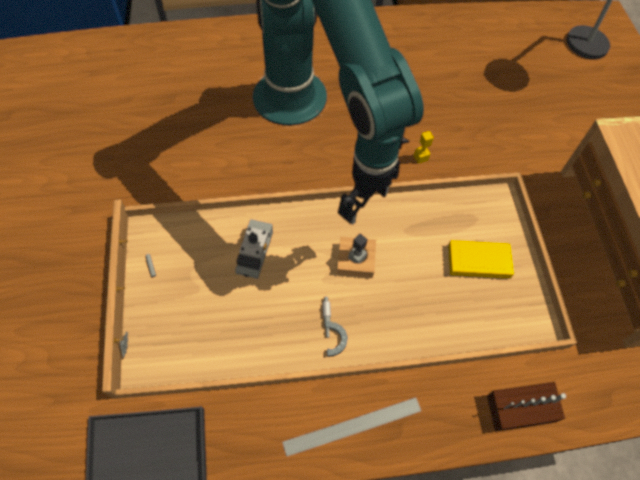

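The key stands upright in the holder hole at its original height (side view 287,246). The gripper is clear, and the micrometer, case and pin have not moved.

```bash
python3 -m crank '{"translation":[[0,0,0],[0,0,0]],"angular":[[0,0,0],[0,0,0]],"hand":[85,85]}'|head -1; python3 -c "
from plant import robot
print(robot.job_done())"
```

```text
time: 27.32
the job is handed in; nothing more can be done
None
```

The plug is tightened to about 0.36 N·m and the key is back upright in its holder. I handed the job in at about 27 s of the 72 s; no verdict is reported.

- **Fitting:** I took the key from its holder and pressed it down on the plug's square head until light contact, about 5 N, at the expected full depth.
- **Tightening:** The plug bit after roughly 1.9–2 rad of hand turn, and I stopped there at two agreeing readings. The wrist moment averaged 0.36 N·m. The shank twist in the wrist picture was 0.183 rad, which is 0.366 N·m. During the loose run the wrist moment read about 0.00 instead of the stated 0.03 N·m drag, so the true moment may be up to about 0.39 N·m. That is still below the 0.45 N·m limit.
- **Putting back:** I unwound the twist, lifted the key off, set it down in the holder hole until contact, then let go and moved clear.
- **Last checks:** The final pictures show the key upright at its original height in the hole, and the micrometer, case and pin where they were. The bite force itself can't be seen, so "snug" rests on the moment and twist readings. No check failed.

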